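# Close the sterilising caddy, refit its start knob and hold it in

## Task

Start the sterilising caddy: slide its half-open door fully shut over the compartment, then pick up the loose black pointer knob, turn it so that the flat in its bore matches the D-shaped steel shaft, and push it fully home on the shaft. Keep pressing until the spring-loaded shaft is all the way in, and finish like that, with the fingers still holding the knob pressed in: do not let go. Leave the other things on the table where they are.

Things in the scene. Friction and masses are not known exactly. Their poses are not given: they have to be found in the camera images.
- caddy: Grey plastic caddy, fixed, 130 (x) x 210 (y) x 65 mm high; origin at the centre of its underside, x away from the robot at yaw 0. The -y part is an open-topped compartment (100 x 80 mm, a white reamer cone inside), the +y part a flat deck 65 mm high with the D-shaft at x 0, y +45 mm. Guide rails 8 mm high run along y at x -60 and +60 mm. Highest points: door ridge 92 mm, shaft 91 mm.
- door (a joint): How far the caddy's door stands open, in m: 0 fully shut against its stop, up to 0.045. It starts about half open, and slides along the caddy's y axis: opening moves it towards +y (towards the shaft), shutting towards -y. Friction about 1.5 N; it stays where it is left.
- door_grip (a point): Point on the door ridge's centre line, 83 mm above the table; moves with the door, axes as the caddy. The white door is a flat plate 114 (x) x 88 (y) x 5 mm lying at deck level (65 mm); the upright ridge on it is 50 mm long in x, 12 mm thick in y, its top 92 mm above the table (22 mm above the plate). Shut, the ridge is at y -75 mm in the caddy's frame.
- shaft_tip (a point): Centre of the top end of the upright steel D-shaft, 91 mm above the table when not pressed; axes as the caddy. Shaft 16 mm in diameter, standing 26 mm out of the deck, its top 6 mm tapering in by 3 mm all round as a lead-in. Its flat faces the caddy's +x, 4 mm from the axis, so a fitted knob has the caddy's yaw. The shaft does not turn.
- shaft (a joint): How far the spring-loaded D-shaft is pressed down into the caddy, in m: 0 out, 0.006 fully in. It takes about 3 N to start it moving and 9 N to push it fully in; it springs out again when let go.
- knob: Loose black knob, about 60 g, upright; origin at the centre of its underside. Twelve-sided skirt 50 mm across, 20 mm high; on it a bar grip 14 mm thick in y, x -22 to +22 mm, 20 to 44 mm high. A thinner nose (7 mm) goes on to x +38 mm and marks the knob's +x. D-bore in the underside: diameter 19 mm, 16 mm deep, flat on the nose side 5.5 mm from the axis; fits within about 10 degrees.
- knob_bore (a point): Centre of the closed end of the knob's bore, 16 mm above the knob's underside, axes as the knob. It meets the shaft's tip when the knob is fully home, nose towards the caddy's +x (the skirt is then 10 mm above the deck, 4 mm when also pressed in).
- ramekin: Bystander: small white ceramic bowl, 64 mm across, 35 mm high; origin at the centre of its underside.
- stopper: Bystander: cork bottle stopper, 48 mm across, 36 mm high, round with a waist; origin at the centre of its underside.
- dish: Bystander: empty square glass dish 90 x 90 x 25 mm; origin at the centre of its underside.
- spoon: Bystander: stainless spoon 200 mm long lying along its own x; origin on its underside.
Mind the look-alikes: they are no part of the job. There is more than one size of the knob; the one meant has the size given above.

How it is judged:
By the outcome, as a careful person would: the job done as asked, in the order asked, and still so for the second after the job is handed in, while the arm keeps its last pose, push and grip.
It also fails if it takes over 51 s, if anything falls off the work surface, if the arm or the gripper's body presses on something with over 40 N, if the wrist force passes 120 N, or if a joint passes its speed limit or range.

## Robot

A 6-joint arm with a two-finger parallel gripper is mounted at the origin on the work surface. World frame = base frame: x ahead of the robot, y to its left, z up, the work surface at z = 0. Lengths are in m, angles in degrees, forces in N, time in s.
With the tool pointing down it reaches from about 0.4 to 0.825 m from the base axis. Payload 7 kg.
Tool frame: the origin (TCP) lies midway between the tips of the shut fingers; the grasp point (between the pads) lies 19 mm behind it; z points along the fingers, y is the line along which they close (so a half turn about z gives the same grasp; the last joint's range is limited). The gripper opens to 88 mm and grips with 3 to 60 N. Pads are 19 mm wide; open, the fingers measure 130 mm over their backs; the gripper's body (78 mm by 193 mm) begins 47 mm behind the grasp point.
Start: joints at [86.408, 20.546, 0.682, 0, -70.136, -16.507], TCP at [0.232, 0.634, 0.227] pointing down, gripper open.
Joint ranges: [-176.03, 176.03], [-82.01, 121.73], [-58.28, 71.71], [-173.87, 95.51], [-174.79, -0.11], [-173.66, 173.66]. Speed limits (degrees/s): [136.94, 136.94, 172.46, 180, 180, 180].

## Interface

Orientations are given as [roll, pitch, yaw] about the fixed x, y, z axes, in that order (R = Rz(yaw) Ry(pitch) Rx(roll)).
In Python, from plant import ctrl gives the robot as it stands.
- The arm moves only by the tool step_arm, never from a script. Its argument "rows" is a list of rows, each a list of 3 entries, a list of its own where there are three numbers: the closure, from 0 (fully open) to 1 (shut), then the shift along the world's x, y, z in mm, then the turn, a rotation vector about the world's x, y, z in rad. A call has exactly 5 rows; each row is the pose to reach, as a shift and turn from the pose commanded when the call began; what a row does not reach only later rows make up. A row lasts 1/12 s, in which the tool goes at most 41.7 mm and 7.16 degrees, less where a joint would pass 70% of its speed; a pose out of reach is approached as far as the arm can. A call with a gripper value outside its range is refused whole. The fingers move at their own pace and stop on an object; the grip force is fixed at half the most. Time passes only in rows, so rows that repeat a pose let the fingers close, or fill a call up. It gives the time, the measured TCP pose, the force, the opening and the grip force at its end, in the units of the state.
- ctrl.get_obs(): the state, without advancing time (a new reading comes with each control period).
- ctrl.snapshot(name): name is "scene" or "top"; returns the picture (384x512x3 uint8, red, green, blue); there is no depth.
- ctrl.camera_model(name): a dict with "intrinsics" (3x3 intrinsics, pixels), "R" (3x3) and "t" (3): a world point X has camera coordinates R X + t. Camera axes: x right, y down, z forward; pixel columns grow to the right and rows downward; lengths in m; the calibration is good to about 2 mm. A picture is of the moment at which its call begins. camera_model takes no time and is no camera call.
- ctrl.close_job(): hands the job in; it is judged then, once.
The state is a dict: "clock": time; "joint_pos": joint angles; "qvel": joint speeds; "tau": joint torques, N m; "tool_pos": TCP position; "orientation": TCP orientation; "force": force on the tool from outside, world axes, zero at the start; "moment": the same for the moment, N m; "opening": finger opening in m; "gripper_force": force on a finger pad.
Only numpy, scipy, OpenCV 4.12 (cv2) and the standard library are available. Lean on these libraries where they do the work, as an engineer would, in place of code of your own. Each camera call takes 0.05 s, during which the arm holds its last target. There are 200 camera calls.

## Working session

There is one attempt and no reset: what is moved stays moved. The work goes in short steps, Python scripts to look and compute and a tool call to move; the robot and the scene stay as the last step left them, time stands still between calls to the robot, and variables do not carry over. Pictures are saved under pics/ and viewed, at most 10 in all, crops included, and the job is handed in when it is done.

Besides the shell and the picture viewer there is one more tool, called after "Emit:" as a command line: name --argument value ..., lists and objects as JSON in quotes. step_arm: Moves the arm, as the interface text tells. Its arguments: {"type":"object","properties":{"rows":{"type":"array"}},"required":["rows"]}

```bash
mkdir -p pics
python3 - <<'E'
from plant import ctrl
import cv2
for n in("scene","top"):
    im=ctrl.snapshot(n);cv2.imwrite(f"pics/{n}0.png",cv2.resize(im[:,:,::-1],(800,600),interpolation=cv2.INTER_CUBIC))
    m=ctrl.camera_model(n);print(n,m)
print(ctrl.get_obs())
E
```

```text
scene {'intrinsics': array([[450.95476465,   0.        , 261.18958494],
       [  0.        , 450.95476465, 197.69044946],
       [  0.        ,   0.        ,   1.        ]]), 'R': array([[ 0.33131739,  0.94351674, -0.00222558],
       [ 0.76600842, -0.27036075, -0.58321194],
       [-0.55087193,  0.19152344, -0.81231699]]), 't': array([-0.06127275, -0.40532423,  1.49773281])}
top {'intrinsics': array([[365.28922881,   0.        , 258.64163444],
       [  0.        , 365.28922881, 188.66216514],
       [  0.        ,   0.        ,   1.        ]]), 'R': array([[ 0.01428075, -0.99980073,  0.01394857],
       [-0.98819116, -0.01624059, -0.15236297],
       [ 0.15255914, -0.011608  , -0.98822617]]), 't': array([-0.15119119,  0.56347913,  1.05525616])}
{'clock': 0.1, 'joint_pos': array([ 8.64089744e+01,  2.05868371e+01,  6.39249415e-01, -1.99774748e-02,
       -7.01367256e+01, -1.65060202e+01]), 'qvel': array([ 0.08595842, -0.14754812,  0.03083666, -0.03349186,  0.04334333,
       -0.06046855]), 'tau': array([-2.35283667e-03, -5.84165418e+01,  2.93753135e+01,  7.01557294e+00,
        1.01927260e-02, -4.51185815e-05]), 'tool_pos': array([0.23180808, 0.63347048, 0.22571663]), 'orientation': array([ 1.79913825e+02, -5.95001162e-03, -2.01038430e+01]), 'force': array([-0.26676767,  0.35625001, -0.52252266]), 'moment': array([ 0.00776017, -0.01571279, -0.03296059]), 'gripper_force': 0.0, 'opening': 0.08738434134355454}
```

View pics/top0.png

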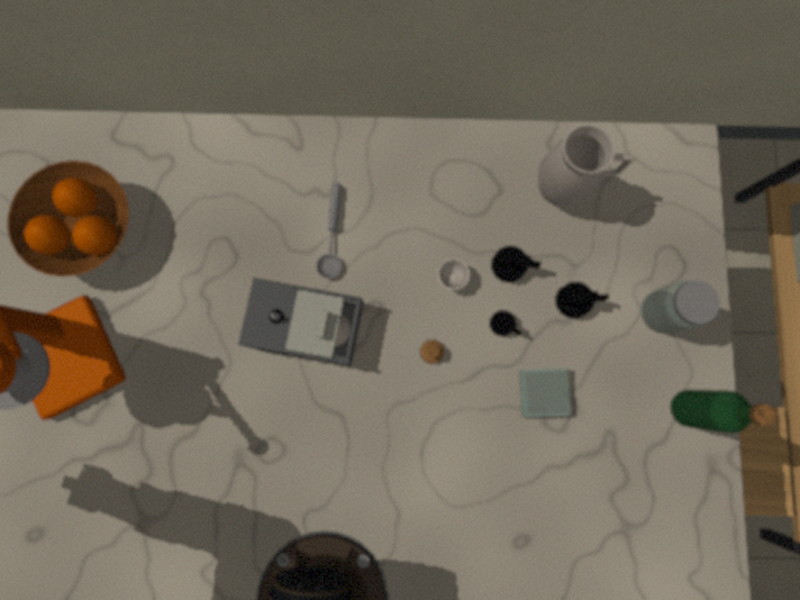

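View pics/scene0.png

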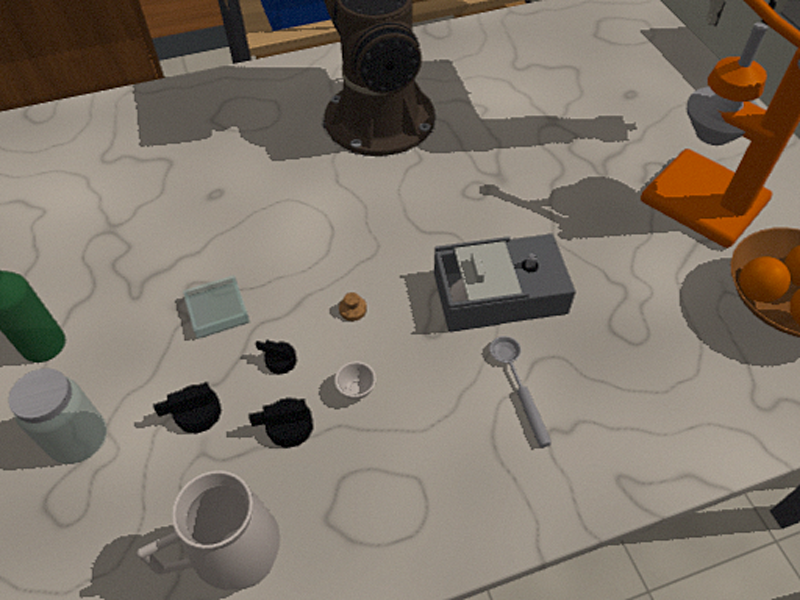

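The top view (800x600) shows the caddy at (300,320) with its shaft at (277,316), and three black knobs at (510,263), (575,300) and (503,322). The scene view shows the same three at (288,422), (193,408) and (278,356). I'll enlarge these areas to tell the sizes apart.

```bash
cat > h.py <<'E'
import numpy as np,cv2
from plant import ctrl
def ray(n,u,v,z):
    "full-res pixel -> world at height z"
    m=ctrl.camera_model(n);R=m["R"];c=-R.T@m["t"]
    d=R.T@np.linalg.inv(m["intrinsics"])@[u,v,1]
    return (c+d*(z-c[2])/d[2])
def crop(im,x0,y0,x1,y1,k):
    c=im[y0:y1,x0:x1,::-1];c=np.clip(c.astype(float)*1.0,0,255).astype(np.uint8)
    c=(255*(c/255.)**.5).astype(np.uint8)
    return cv2.resize(c,None,fx=k,fy=k,interpolation=cv2.INTER_CUBIC)
E
python3 - <<'E'
from h import *
s=ctrl.snapshot("scene");t=ctrl.snapshot("top")
np.save("s.npy",s);np.save("t.npy",t)
a=crop(t,300,145,400,220,4)   # knobs top
b=crop(t,145,170,245,245,4)   # caddy top
c=crop(s,90,205,210,295,10/3.)
d=crop(s,270,140,370,215,4)
cv2.imwrite("pics/c1.png",np.vstack([np.hstack([a,b]),np.hstack([c,d])]))
E
```

```text
(no output)
```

View pics/c1.png

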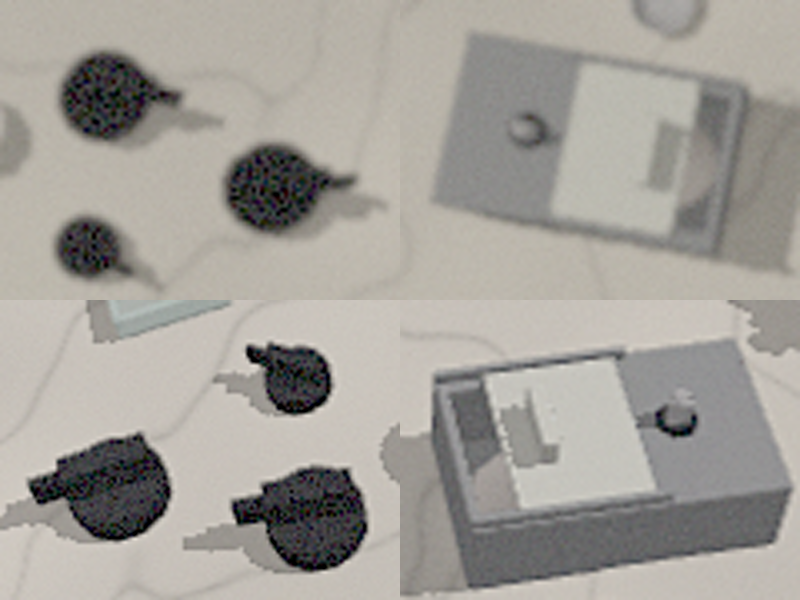

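Scene crop and top crop: the knob at top crop (87,245) has a skirt of about 16 px, so it is the 50 mm one, and the other two are about 65 mm. I'll fit the caddy from its corners and the knob by silhouette.

```bash
cat >> h.py <<'E'
def proj(n,X):
    m=ctrl.camera_model(n);c=np.atleast_2d(X)@m["R"].T+m["t"]
    p=c@m["intrinsics"].T;return p[:,:2]/p[:,2:]
def place(P,x,y,yaw,z=0):
    c,s=np.cos(yaw),np.sin(yaw);P=np.array(P,float)
    return np.c_[P[:,0]*c-P[:,1]*s+x,P[:,0]*s+P[:,1]*c+y,P[:,2]+z]
def box(x0,x1,y0,y1,z0,z1): return [[x,y,z] for x in(x0,x1) for y in(y0,y1) for z in(z0,z1)]
a=np.radians(np.arange(12)*30+15)
KNOB=[[[.0255*np.cos(t),.0255*np.sin(t),z] for t in a for z in(0,.02)],box(-.022,.022,-.007,.007,.02,.044),box(.02,.038,-.0035,.0035,.02,.044)]
def sil(n,parts,p,z=0,k=4):
    M=np.zeros((384*k,512*k),np.uint8)
    for q in parts:
        h=cv2.convexHull(((proj(n,place(q,*p,z))+.5)*k).astype(np.float32))
        cv2.fillConvexPoly(M,h.round().astype(np.int32),255)
    return cv2.resize(M,(512,384),interpolation=cv2.INTER_AREA)/255.
E
python3 - <<'E'
from h import *
from scipy.optimize import least_squares,minimize
s=np.load("s.npy");t=np.load("t.npy")
L=[("top",162.5,178.25,-65+130,105,65),("top",153,220.5,-65,105,65),
("scene",354.5,150,-65,105,65),("scene",367.5,186.75,65,105,65),("scene",363.75,200.75,65,105,0),("scene",287.5,211.75,65,-105,0),("scene",287,196.25,65,-105,65)]
def f(p): return np.concatenate([proj(n,place([[x/1e3,y/1e3,z/1e3]],*p))[0]-[u,v] for n,u,v,x,y,z in L])
r=least_squares(f,[.45,.3,-.18],loss="soft_l1");C=r.x;print("caddy",C,np.degrees(C[2]),f(C).round(1).reshape(-1,2).tolist())
print("shaft",place([[0,.045,.091]],*C),proj("top",place([[0,.045,.091]],*C)),proj("scene",place([[0,.045,.091]],*C)))
# ridge: predicted pixel of ridge for openings
for o in(.0,.02,.03,.045):
  q=place([[-.025,-.075+o,.092],[.025,-.075+o,.092]],*C);print(o,proj("top",q).round(1).tolist(),proj("scene",q).round(1).tolist())
d={}
for n,im,(x0,y0,x1,y1) in(("top",t,(308,190,345,222)),("scene",s,(158,212,195,240))):
    g=cv2.GaussianBlur(im.max(2).astype(float),(3,3),.7)[y0:y1,x0:x1];print(n,np.percentile(g,[2,10,50,90]))
    d[n]=(np.clip((75-g)/35,0,1),(slice(y0,y1),slice(x0,x1)))
def cost(p):
    return sum(((sil(n,KNOB,p)[sl]-m)**2).sum() for n,(m,sl) in d.items())
g=ray("top",300+87/4,145+245/4,.01);print(g)
best=min((minimize(cost,[g[0],g[1],y],method="Nelder-Mead",options=dict(initial_simplex=[[g[0],g[1],y],[g[0]+.01,g[1],y],[g[0],g[1]+.01,y],[g[0],g[1],y+.4]])) for y in np.radians([-150,-120,-90])),key=lambda r:r.fun)
print("knob",best.x,np.degrees(best.x[2]),best.fun,[m.sum() for m,_ in d.values()])
E
```

```text
caddy [ 0.50962084  0.05308452 -0.17911332] -10.262437224600045 [[-0.8, -1.1], [-1.7, -0.1], [-0.7, -1.4], [0.5, -0.3], [-0.4, 0.4], [-1.8, -0.1], [-0.2, 0.8]]
shaft [[0.51763791 0.09736461 0.091     ]] [[174.64393779 201.44615437]] [[339.85865604 163.32057984]]
0.0 [[213.9, 218.1], [217.6, 201.0]] [[292.1, 161.4], [296.0, 176.5]]
0.02 [[207.0, 216.8], [210.7, 199.6]] [[299.7, 160.5], [303.8, 175.5]]
0.03 [[203.6, 216.1], [207.3, 198.9]] [[303.5, 160.0], [307.7, 175.0]]
0.045 [[198.4, 215.1], [202.2, 197.9]] [[309.2, 159.3], [313.5, 174.2]]
top [ 11.73659074  19.10817273 136.02601293 139.9191887 ]
scene [  6.12554422  11.50611319 110.47927532 161.49179815]
[ 0.51925174 -0.3386704   0.01      ]
knob [ 0.51930033 -0.33797443 -2.25044498] -128.94099935595818 58.22909222863525 [np.float64(209.27156503356068), np.float64(369.18683770642474)]
```

Run:
```python
from h import *
k=.64
for u,v in((645,195),(727,242),(770,190),(690,152)): print("base",ray("scene",u*k,v*k,0.01).round(3))
for u,v in((88,297),(125,375),(45,418)): print("baseT",ray("top",u*k,v*k,0.01).round(3))
from scipy.optimize import least_squares
def tri(a,b): return least_squares(lambda X:np.r_[proj("scene",X)[0]-np.array(a)*k,proj("top",X)[0]-np.array(b)*k],[.4,.5,.2])
for a,b in(((715,115),(20,365)),((740,78),(3,362)),((800,75),(0,318))):
    r=tri(a,b);print(r.x.round(3),r.cost)
```

```text
base [0.396 0.407 0.01 ]
base [0.55  0.486 0.01 ]
base [0.464 0.641 0.01 ]
base [0.32  0.555 0.01 ]
baseT [0.556 0.48  0.01 ]
baseT [0.405 0.394 0.01 ]
baseT [0.322 0.538 0.01 ]
[0.417 0.473 0.199] 0.3779322126654837
[0.426 0.463 0.275] 37.354447403911216
[0.499 0.469 0.318] 321.27699047891366
```

Emit:
step_arm --rows '[[1, [-35, -10, 0], [0, 0, 0.035]], [1, [-65, -35, 0], [0, 0, 0.07]], [1, [-90, -65, 0], [0, 0, 0.105]], [1, [-110, -100, 0], [0, 0, 0.14]], [1, [-120, -140, 0], [0, 0, 0.17]]]'

```text
clock: 0.62
tool_pos: [0.1103, 0.4929, 0.2258]
orientation: [180.0, -0.0, -10.2]
force: [0.3, 0.8, 1.0]
opening: 0.06
gripper_force: 0.0
```

Emit:
step_arm --rows '[[1, [-12, -39, 0], [0, 0, 0]], [1, [8, -74, 0], [0, 0, 0]], [1, [43, -89, 0], [0, 0, 0]], [1, [82, -104, 0], [0, 0, 0]], [1, [118, -124, 0], [0, 0, 0]]]'

```text
clock: 1.03
tool_pos: [0.2308, 0.3694, 0.2274]
orientation: [-179.9, -0.0, -10.2]
force: [1.2, 1.6, -0.3]
opening: 0.0263
gripper_force: 0.0
```

Emit:
step_arm --rows '[[1, [32, -25, 0], [0, 0, 0]], [1, [62, -52, 0], [0, 0, 0]], [1, [90, -80, 0], [0, 0, 0]], [1, [115, -110, 0], [0, 0, 0]], [1, [138, -142, 0], [0, 0, 0]]]'

```text
clock: 1.45
tool_pos: [0.3691, 0.2263, 0.2267]
orientation: [-180.0, -0.0, -10.4]
force: [1.4, 1.0, -0.2]
opening: 0.0008
gripper_force: 0.0
```

Emit:
step_arm --rows '[[1, [22, -34, 0], [0, 0, 0]], [1, [39, -70, 0], [0, 0, 0]], [1, [56, -106, 0], [0, 0, 0]], [1, [77, -140, -10], [0, 0, 0]], [1, [107, -166, -30], [0, 0, 0]]]'

```text
clock: 1.87
tool_pos: [0.4741, 0.0613, 0.1999]
orientation: [-179.8, -0.2, -10.4]
force: [0.3, 2.3, 0.8]
opening: 0.0007
gripper_force: 0.0
```

Emit:
step_arm --rows '[[1, [20, -14, -10], [0, 0, 0]], [1, [32, -22, -35], [0, 0, 0]], [1, [32, -22, -65], [0, 0, 0]], [1, [32, -22, -92], [0, 0, 0]], [1, [32, -22, -117], [0, 0, 0]]]'

```text
clock: 2.28
tool_pos: [0.5048, 0.0408, 0.0792]
orientation: [180.0, 0.0, -10.4]
force: [0.4, 0.8, 0.7]
opening: 0.0005
gripper_force: 0.0
```

Run:
```python
from h import *
s=ctrl.snapshot("scene");t=ctrl.snapshot("top")
cv2.imwrite("pics/d1.png",np.hstack([crop(t,145,170,245,245,4),crop(s,270,140,370,215,4)]))
```

```text
(no output)
```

View pics/d1.png

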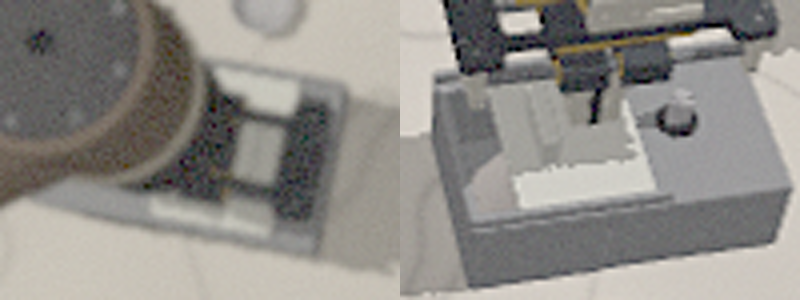

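The fingertips (scene crop 590,120) are down between the ridge (540,130) and the shaft (680,110). I'll push towards -y.

Emit:
step_arm --rows '[[1, [-1, -6, 0], [0, 0, 0]], [1, [-2, -12, 0], [0, 0, 0]], [1, [-3, -18, 0], [0, 0, 0]], [1, [-4, -24, 0], [0, 0, 0]], [1, [-5, -30, 0], [0, 0, 0]]]'

```text
clock: 2.8
tool_pos: [0.501, 0.0113, 0.0823]
orientation: [-179.9, -0.2, -10.3]
force: [0.9, 2.9, 1.1]
opening: 0.001
gripper_force: 0.9
```

Emit:
step_arm --rows '[[1, [0, -2, 0], [0, 0, 0]], [1, [-1, -4, 0], [0, 0, 0]], [1, [-1, -6, 0], [0, 0, 0]], [1, [-1, -6, 0], [0, 0, 0]], [1, [-1, -6, 0], [0, 0, 0]]]'

```text
clock: 3.22
tool_pos: [0.4987, 0.0052, 0.0806]
orientation: [180.0, 0.0, -10.4]
force: [0.3, -1.1, 0.0]
opening: 0.0003
gripper_force: 0.0
```

Emit:
step_arm --rows '[[1, [0, -2, 0], [0, 0, 0]], [1, [-1, -4, 0], [0, 0, 0]], [1, [-1, -6, 0], [0, 0, 0]], [1, [-1, -8, 0], [0, 0, 0]], [1, [-1, -8, 0], [0, 0, 0]]]'

```text
clock: 3.63
tool_pos: [0.4986, 0.0015, 0.0807]
orientation: [-179.6, -0.1, -10.4]
force: [-6.4, 27.3, 0.5]
opening: 0.0004
gripper_force: 12.7
```

The door has hit its stop at 27 N. I'll back off, rise and go to the small knob.

Emit:
step_arm --rows '[[1, [1, 7, 0], [0, 0, 0]], [1, [1, 8, 25], [0, 0, 0]], [0.4, [1, 8, 60], [0, 0, -0.12]], [0.4, [2, -20, 80], [0, 0, -0.24]], [0.4, [4, -55, 80], [0, 0, -0.36]]]'

```text
clock: 4.05
tool_pos: [0.5049, -0.0566, 0.1656]
orientation: [-179.8, -0.3, -31.1]
force: [1.5, -0.4, 0.4]
opening: 0.0152
gripper_force: 0.0
```

Emit:
step_arm --rows '[[0.4, [2, -30, 0], [0, 0, -0.12]], [0.4, [4, -60, 0], [0, 0, -0.24]], [0.4, [6, -90, 0], [0, 0, -0.36]], [0.4, [8, -120, 0], [0, 0, -0.48]], [0.4, [10, -150, 0], [0, 0, -0.6]]]'

```text
clock: 4.47
tool_pos: [0.5116, -0.2092, 0.1607]
orientation: [180.0, 0.0, -65.7]
force: [-0.0, 1.0, -0.2]
opening: 0.0482
gripper_force: 0.0
```

Emit:
step_arm --rows '[[0.4, [1, -30, 0], [0, 0, -0.12]], [0.4, [2, -60, 0], [0, 0, -0.24]], [0.4, [3, -90, 0], [0, 0, -0.36]], [0.4, [4, -115, 0], [0, 0, -0.48]], [0.4, [5, -129, 0], [0, 0, -0.6]]]'

```text
clock: 4.88
tool_pos: [0.5163, -0.3391, 0.1602]
orientation: [179.9, -0.0, -100.2]
force: [0.1, 0.2, -0.3]
opening: 0.0531
gripper_force: 0.0
```

Emit:
step_arm --rows '[[0.4, [0, 0, -20], [0, 0, -0.12]], [0.4, [0, 0, -40], [0, 0, -0.24]], [0.4, [0, 0, -60], [0, 0, -0.36]], [0.4, [0, 0, -80], [0, 0, -0.48]], [0.4, [0, 0, -85], [0, 0, -0.512]]]'

```text
clock: 5.3
tool_pos: [0.5146, -0.3359, 0.072]
orientation: [179.7, -0.1, -129.5]
force: [0.3, 0.4, 0.3]
opening: 0.0525
gripper_force: 0.0
```

Run:
```python
from h import *
s=ctrl.snapshot("scene");t=ctrl.snapshot("top")
np.save("s2.npy",s)
cv2.imwrite("pics/e1.png",np.vstack([np.hstack([crop(t,290,170,390,245,4),crop(s,270,140,370,215,4)]),np.hstack([crop(s,130,190,230,265,4),crop(t,145,170,245,245,4)])]))
o=ctrl.get_obs();print(o["tool_pos"],o["orientation"])
```

```text
[ 0.51556336 -0.33624928  0.07381708] [ 1.79781575e+02 -9.51240778e-02 -1.29107416e+02]
```

View pics/e1.png

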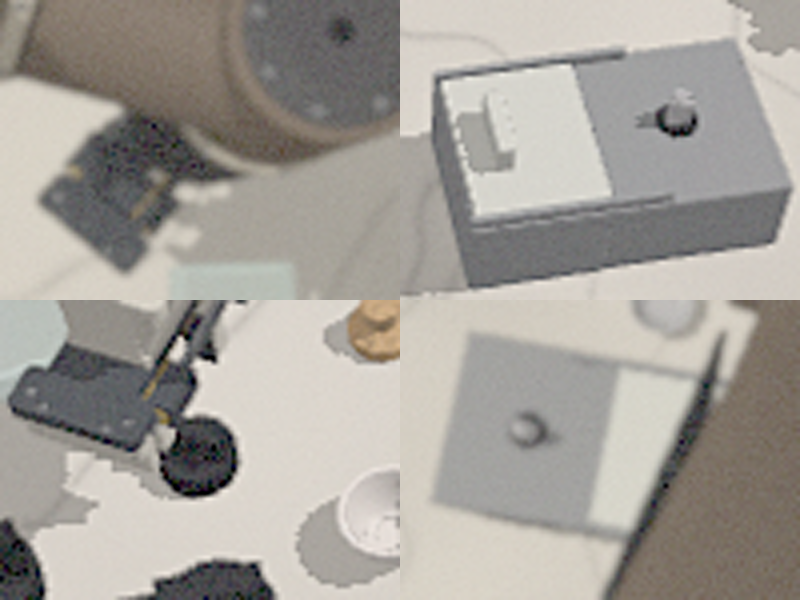

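The scene crop shows the door shut with its ridge near the end wall, and the gripper standing over the small knob (200,455). I'll descend onto it.

Emit:
step_arm --rows '[[0.4, [0, 0, -12], [0, 0, 0]], [0.4, [0, 0, -24], [0, 0, 0]], [0.4, [0, 0, -34], [0, 0, 0]], [0.4, [0, 0, -43], [0, 0, 0]], [0.4, [0, 0, -50], [0, 0, 0]]]'

```text
clock: 5.82
tool_pos: [0.5168, -0.3364, 0.0248]
orientation: [180.0, -0.0, -129.0]
force: [-0.4, 0.0, -0.4]
opening: 0.0524
gripper_force: 0.0
```

Emit:
step_arm --rows '[[0.6, [0, 0, 0], [0, 0, 0]], [0.75, [0, 0, 0], [0, 0, 0]], [1, [0, 0, 0], [0, 0, 0]], [1, [0, 0, 0], [0, 0, 0]], [1, [0, 0, 0], [0, 0, 0]]]'

```text
clock: 6.23
tool_pos: [0.5175, -0.3366, 0.0264]
orientation: [-179.9, 0.0, -129.1]
force: [0.6, -0.1, -0.4]
opening: 0.0248
gripper_force: 0.0
```

Emit:
step_arm --rows '[[1, [0, 0, 0], [0, 0, 0]], [1, [0, 0, 0], [0, 0, 0]], [1, [0, 0, 0], [0, 0, 0]], [1, [0, 0, 0], [0, 0, 0]], [1, [0, 0, 0], [0, 0, 0]]]'

```text
clock: 6.65
tool_pos: [0.5173, -0.3366, 0.0262]
orientation: [-180.0, 0.0, -129.1]
force: [-0.4, 0.3, 3.9]
opening: 0.0137
gripper_force: 30.0
```

Emit:
step_arm --rows '[[1, [0, 0, 20], [0, 0, 0]], [1, [0, 0, 50], [0, 0, 0]], [1, [0, 0, 85], [0, 0, 0]], [1, [0, 0, 120], [0, 0, 0.12]], [1, [0, 0, 140], [0, 0, 0.24]]]'

```text
clock: 7.07
tool_pos: [0.518, -0.3371, 0.1697]
orientation: [-179.8, -0.0, -115.0]
force: [1.4, -0.6, -0.1]
opening: 0.0137
gripper_force: 30.0
```

Emit:
step_arm --rows '[[1, [0, 28, 0], [0, 0, 0.122]], [1, [0, 56, 0], [0, 0, 0.244]], [1, [0, 84, 0], [0, 0, 0.366]], [1, [0, 112, 0], [0, 0, 0.488]], [1, [0, 140, 0], [0, 0, 0.61]]]'

```text
clock: 7.48
tool_pos: [0.5165, -0.1953, 0.1655]
orientation: [180.0, 0.0, -80.1]
force: [1.1, -0.1, -0.4]
opening: 0.0136
gripper_force: 30.0
```

Emit:
step_arm --rows '[[1, [0, 30, 0], [0, 0, 0.122]], [1, [0, 60, 0], [0, 0, 0.244]], [1, [0, 90, 0], [0, 0, 0.366]], [1, [0, 120, 0], [0, 0, 0.488]], [1, [0, 150, 0], [0, 0, 0.61]]]'

```text
clock: 7.9
tool_pos: [0.5165, -0.0451, 0.1656]
orientation: [180.0, 0.0, -45.1]
force: [0.8, -0.6, -1.4]
opening: 0.014
gripper_force: 30.0
```

Emit:
step_arm --rows '[[1, [0, 35, 0], [0, 0, 0.122]], [1, [0, 70, 0], [0, 0, 0.244]], [1, [0, 105, 0], [0, 0, 0.366]], [1, [0, 130, 0], [0, 0, 0.488]], [1, [0, 145, 0], [0, 0, 0.612]]]'

```text
clock: 8.32
tool_pos: [0.5167, 0.101, 0.1656]
orientation: [-180.0, 0.0, -9.9]
force: [1.9, 0.2, 0.9]
opening: 0.0135
gripper_force: 30.0
```

Emit:
step_arm --rows '[[1, [0, 0, 0], [0, 0, 0]], [1, [0, 0, 0], [0, 0, 0]], [1, [0, 0, 0], [0, 0, 0]], [1, [0, 0, 0], [0, 0, 0]], [1, [0, 0, 0], [0, 0, 0]]]'

```text
clock: 8.73
tool_pos: [0.517, 0.0976, 0.1658]
orientation: [180.0, 0.0, -10.5]
force: [0.4, -0.4, -0.2]
opening: 0.0139
gripper_force: 30.0
```

Run:
```python
from h import *
s=ctrl.snapshot("scene");t=ctrl.snapshot("top")
np.save("s3.npy",s);np.save("t3.npy",t)
cv2.imwrite("pics/f1.png",np.hstack([crop(s,295,100,375,190,5),crop(t,130,160,210,250,5)]))
o=ctrl.get_obs();print(o["tool_pos"],o["orientation"],o["opening"])
```

```text
[0.51709696 0.09774472 0.16584401] [-1.79999189e+02  1.37995297e-03 -1.04683004e+01] 0.013878598340472097
```

View pics/f1.png

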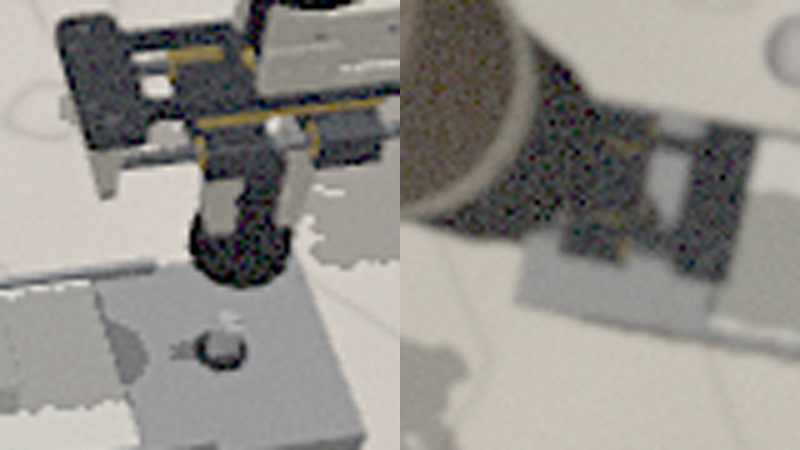

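Run:
```python
from h import *
s=np.load("s3.npy")
for z in(.139,.141,.143):
  q=proj("scene",place(KNOB[0],.5172,.0977,np.radians(-10.5),z));print(z,q.min(0),q.max(0))
g=cv2.GaussianBlur(s.max(2).astype(float),(3,3),.7)
for v in(148,150,152,154,156,157,158):
  print(v,g[v,328:358].astype(int).tolist())
```

```text
0.139 [332.28041392 137.58986367] [354.29678481 158.46030422]
0.141 [332.38186718 137.03080679] [354.43258348 157.92525552]
0.143 [332.48361555 136.47011914] [354.5687842 157.3886272]
148 [176, 177, 178, 162, 102, 25, 5, 10, 11, 14, 12, 9, 12, 11, 9, 9, 9, 10, 9, 14, 15, 12, 14, 10, 20, 83, 150, 174, 172, 153]
150 [178, 179, 180, 173, 125, 39, 5, 5, 6, 6, 12, 14, 12, 13, 9, 8, 12, 11, 8, 11, 13, 13, 12, 10, 24, 79, 139, 168, 154, 116]
152 [152, 141, 141, 140, 116, 60, 16, 7, 10, 10, 10, 10, 13, 12, 12, 13, 14, 14, 9, 9, 9, 7, 10, 20, 54, 90, 115, 148, 170, 165]
154 [94, 93, 94, 95, 94, 89, 69, 40, 15, 7, 7, 8, 7, 5, 9, 13, 13, 8, 10, 11, 8, 11, 20, 44, 77, 93, 94, 110, 145, 167]
156 [95, 95, 94, 94, 95, 96, 96, 92, 78, 55, 32, 22, 17, 12, 10, 11, 11, 12, 14, 19, 35, 62, 87, 98, 97, 94, 90, 95, 121, 151]
157 [94, 94, 94, 95, 94, 94, 95, 96, 94, 87, 79, 72, 59, 44, 33, 31, 39, 45, 51, 62, 80, 91, 96, 98, 98, 96, 93, 94, 110, 140]
158 [94, 94, 94, 94, 93, 93, 94, 95, 96, 96, 97, 96, 90, 84, 80, 80, 83, 85, 87, 90, 96, 97, 97, 97, 97, 96, 95, 94, 101, 128]
```

Emit:
step_arm --rows '[[1, [0, 0, -15], [0, 0, 0]], [1, [0, 0, -30], [0, 0, 0]], [1, [0, 0, -40], [0, 0, 0]], [1, [0, 0, -45], [0, 0, 0]], [1, [0, 0, -45], [0, 0, 0]]]'

```text
clock: 9.25
tool_pos: [0.5165, 0.0979, 0.1197]
orientation: [179.9, 0.1, -10.4]
force: [0.4, 0.2, -0.2]
opening: 0.0137
gripper_force: 30.0
```

Run:
```python
from h import *
s=ctrl.snapshot("scene");t=ctrl.snapshot("top")
cv2.imwrite("pics/g1.png",crop(s,300,120,380,180,10))
```

```text
(no output)
```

View pics/g1.png

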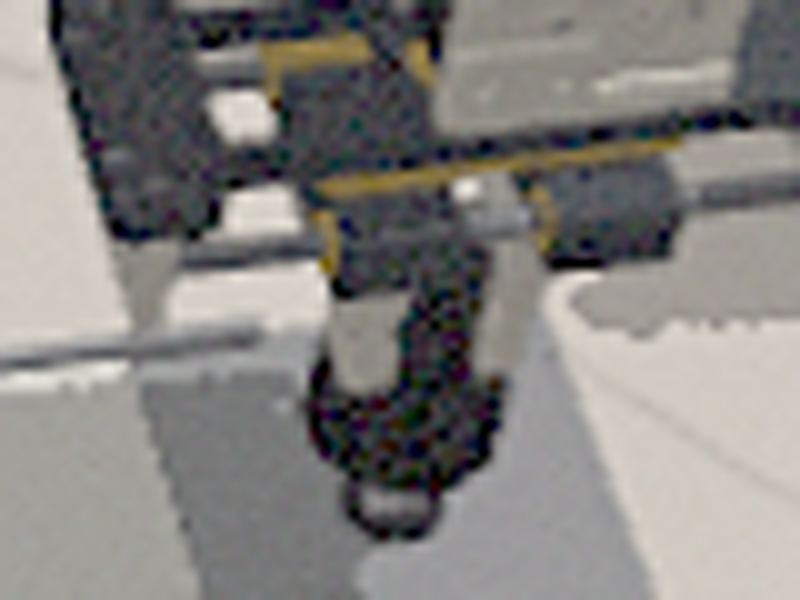

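The scene crop shows the knob's skirt (405,430) over the shaft (392,510), lined up once perspective is allowed for. I'll lower it slowly.

Emit:
step_arm --rows '[[1, [0, 0, -3], [0, 0, 0]], [1, [0, 0, -5], [0, 0, 0]], [1, [0, 0, -7], [0, 0, 0]], [1, [0, 0, -9], [0, 0, 0]], [1, [0, 0, -10], [0, 0, 0]]]'

```text
clock: 9.77
tool_pos: [0.5182, 0.0988, 0.1114]
orientation: [-179.9, -0.1, -10.3]
force: [3.4, -0.5, 2.1]
opening: 0.0138
gripper_force: 30.0
```

Emit:
step_arm --rows '[[1, [1, 0, 0], [0, 0, 0]], [1, [2, 0, 0], [0, 0, 0]], [1, [2, 0, -1], [0, 0, 0]], [1, [2, 0, -3], [0, 0, 0]], [1, [2, 0, -4], [0, 0, 0]]]'

```text
clock: 10.18
tool_pos: [0.5193, 0.0985, 0.1066]
orientation: [-180.0, -0.0, -10.4]
force: [4.3, 0.1, 0.8]
opening: 0.0139
gripper_force: 30.0
```

Emit:
step_arm --rows '[[1, [1, 0, 0], [0, 0, 0]], [1, [1.5, 0, -1], [0, 0, 0]], [1, [1.5, 0, -2], [0, 0, 0]], [1, [1.5, 0, -4], [0, 0, 0]], [1, [1.5, 0, -4], [0, 0, 0]]]'

```text
clock: 10.6
tool_pos: [0.52, 0.0983, 0.1021]
orientation: [180.0, 0.1, -10.4]
force: [-0.6, 0.1, -0.8]
opening: 0.0138
gripper_force: 30.0
```

Emit:
step_arm --rows '[[1, [0, 0, -1], [0, 0, 0]], [1, [0, 0, -2], [0, 0, 0]], [1, [0, 0, -3], [0, 0, 0]], [1, [0, 0, -4], [0, 0, 0]], [1, [0, 0, -4], [0, 0, 0]]]'

```text
clock: 11.02
tool_pos: [0.5205, 0.0985, 0.0989]
orientation: [180.0, 0.0, -10.4]
force: [-2.8, -0.9, 3.7]
opening: 0.0136
gripper_force: 30.0
```

Emit:
step_arm --rows '[[1, [0, 0, -1], [0, 0, 0]], [1, [0, 0, -2], [0, 0, 0]], [1, [0, 0, -3], [0, 0, 0]], [1, [0, 0, -3], [0, 0, 0]], [1, [0, 0, -3], [0, 0, 0]]]'

```text
clock: 11.43
tool_pos: [0.5206, 0.0985, 0.0961]
orientation: [180.0, -0.0, -10.4]
force: [-2.7, -0.3, 7.0]
opening: 0.0135
gripper_force: 30.0
```

Emit:
step_arm --rows '[[1, [0, 0, -1], [0, 0, 0]], [1, [0, 0, -2], [0, 0, 0]], [1, [0, 0, -3], [0, 0, 0]], [1, [0, 0, -3], [0, 0, 0]], [1, [0, 0, -3], [0, 0, 0]]]'

```text
clock: 11.85
tool_pos: [0.5211, 0.0985, 0.0947]
orientation: [-180.0, -0.1, -10.3]
force: [-6.6, -0.6, 20.2]
opening: 0.0137
gripper_force: 30.0
```

Emit:
step_arm --rows '[[1, [-0.5, 0, 0], [0, 0, 0]], [1, [-1, 0, 0], [0, 0, 0]], [1, [-1, 0, 0], [0, 0, 0]], [1, [-1, 0, 0], [0, 0, 0]], [1, [-1, 0, 0], [0, 0, 0]]]'

```text
clock: 12.27
tool_pos: [0.5208, 0.0986, 0.0948]
orientation: [-180.0, -0.2, -10.3]
force: [-3.8, -1.2, 17.9]
opening: 0.0133
gripper_force: 30.0
```

Run:
```python
from h import *
s=ctrl.snapshot("scene");t=ctrl.snapshot("top")
cv2.imwrite("pics/i1.png",np.vstack([crop(s,270,130,370,190,6),cv2.resize(crop(s,80,130,330,265,1),(600,240))]))
for z in(.069,.075):
  q=proj("scene",place(KNOB[0],.5182,.0977,np.radians(-10.4),z));print(z,q.min(0),q.max(0))
o=ctrl.get_obs();print(o["tool_pos"],o["force"])
```

```text
0.069 [329.06434612 156.45560432] [349.95514479 176.53237161]
0.075 [329.34155078 154.93327633] [350.32540442 175.07718919]
[0.5208529  0.09853572 0.09475756] [-3.37730344 -2.11202197 17.08872171]
```

View pics/i1.png

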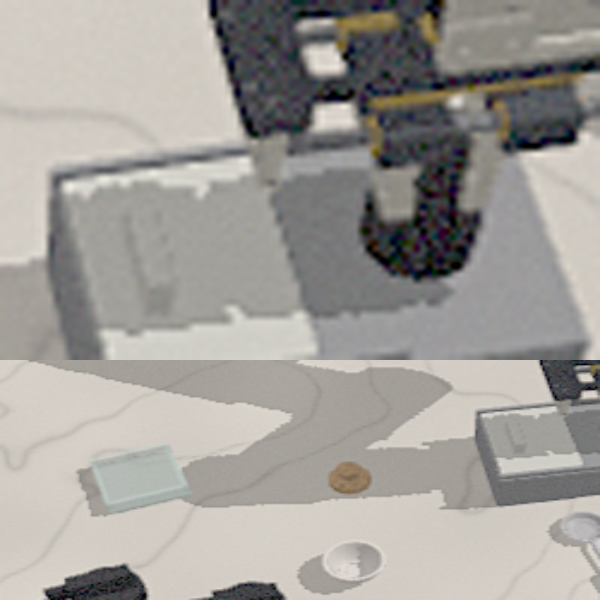

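The knob's skirt bottom is at row 176.7, and the prediction for fully home and pressed in is 176.5. The door is shut, the other things are where they were, and a steady 18 N is on the shaft, so I'm handing in.

```bash
python3 -c "
from plant import ctrl
print(ctrl.close_job())"
```

```text
the job is handed in; nothing more can be done
None
```

I shut the door against its stop, fitted the 50 mm knob on the D-shaft and pressed it in fully; the job was handed in at about 12 s with the fingers still holding it at about 17–18 N, but the judge's verdict was not shown.

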